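# Unlatch the tube incubator and hold its lid open at 40 degrees

## Task

Slide the latch on the front of the tube incubator sideways all the way to its open end, then take the lid by its handle, raise it to 40 degrees from shut and keep holding it there with the gripper, steady, so that a colleague can reach the tubes: the lid falls shut by itself, so the program finishes while still holding it. Leave the flask, the bottle and the tube rack beside the incubator where they stand.

Things in the scene. Friction and masses are not known exactly. Their poses are not given: they have to be found in the camera images.
- incubator: White box 240 mm deep (its x), 300 mm wide (its y) and 135 mm high, fixed to the bench; origin at the centre of its underside, z up. Its front faces its own -x, roughly towards the robot; it carries the latch and a small dark display. Inside, tubes in a metal block stay below the rim. A grey lid 240 x 300 x 10 mm covers it.
- latch (a joint): Travel of the steel slide latch on the front (m): 0 locked, its tongue over a tab on the lid's front edge; 0.045 fully open. It slides along the incubator's +y (the robot's left), against about 2 N of friction, and stays where it is left. The lid is free only once the latch has moved about 0.03, until then it is blocked.
- latch_grip (a point): On the latch's upright thumb plate, a steel block 12 mm wide (incubator y), 16 mm deep (x), 42 mm tall, centred 45 mm in front of the box's front face; the point is on its mid-line, 10 mm below its top, 137 mm above the bench. Free space all round it but for the 24 mm wide stem behind, 21 mm from this point. Axes as the incubator's. Moves with the latch.
- lid (a joint): Opening angle of the lid (rad): 0 shut, grows as it opens, stops at 1.25; 40 degrees is 0.698. The hinge has almost no friction and the lid falls shut from every angle. It weighs roughly 0.5 kg.
- lid_handle (a point): Middle of the lid's handle: a round steel bar 12 mm thick and 84 mm long, parallel to the incubator's y, on two posts at its ends, its axis 35 mm above the lid's top face. With the lid shut it lies 180.5 mm above the bench, 30 mm behind the lid's front edge and 210 mm in front of the hinge line. It turns with the lid; axes as the incubator's when shut.
- lid_hinge (a point): Middle of the hinge line, on the incubator's far rim, 135.5 mm above the bench; the line runs along the incubator's y. As the lid opens its front edge swings up and away from the robot. The handle bar's axis is offset from here by 210 mm along the lid towards its front edge and 45 mm square to the lid, upward.
- flask: Bystander: conical glass flask with a steel cap, 76 mm in diameter, 135 mm tall, beside the incubator (left or right); origin under its centre. Stays put.
- bottle: Bystander: clear bottle with an orange screw cap, 64 mm in diameter, 140 mm tall, beside the incubator (left or right); origin under its centre. Stays put.
- rack: Bystander: wire rack 52 x 104 mm filled with steel-capped tubes, 128 mm tall, beside the incubator on the right (its -y side); origin under its centre. Stays put.

How it is judged:
By the outcome, as a careful person would: the job done as asked, in the order asked, and still so for the second after the job is handed in, while the arm keeps its last pose, push and grip.
It also fails if it takes over 48 s, if anything falls off the work surface, if the arm or the gripper's body presses on something with over 40 N, if the wrist force passes 120 N, or if a joint passes its speed limit or range.

## Robot

A 6-joint arm with a two-finger parallel gripper is mounted at the origin on the work surface. World frame = base frame: x ahead of the robot, y to its left, z up, the work surface at z = 0. Lengths are in m, angles in degrees, forces in N, time in s.
With the tool pointing down it reaches from about 0.15 to 0.775 m from the base axis. Payload 6.1 kg.
Tool frame: the origin (TCP) lies between the finger pads; the fingertips stand 14 mm ahead of it and the grasp point (between the pads) lies 5 mm behind it (r.finger_overhang is the distance from the TCP to the fingertips, in m); z points along the fingers, y is the line along which they close (so a half turn about z gives the same grasp; the last joint's range is limited). The gripper opens to 85 mm and grips with 20 to 120 N. Pads are 22 mm wide; open, the fingers measure 114 mm over their backs; the gripper's body (76 mm by 85 mm) begins 54 mm behind the grasp point. The pads swing forward as they close: fully open they stand 13 mm farther back than shut.
Start: joints at [72.365, 7.208, -2.269, 80.523, 0, 90], TCP at [0.159, 0.5, 0.245] pointing down, gripper open.
Joint ranges: [-155.77, 155.77], [-54.66, 111.73], [-72.52, 77.12], [-102.08, 115.82], [-83.92, 84.16], [-180, 180]. Speed limits (degrees/s): [136.94, 136.94, 172.46, 180, 180, 180].

## Interface

Orientations are given as [roll, pitch, yaw] about the fixed x, y, z axes, in that order (R = Rz(yaw) Ry(pitch) Rx(roll)).
In Python, from cell import r gives the robot as it stands.
- The arm moves only by the shell command python3 -m creep 'ROWS' [OPENING] [FORCE]. ROWS is JSON, a list that holds one entry, the list of rows, each a list of 6 numbers: the shift along the world's x, y, z in cm, then the turn, a rotation vector about the world's x, y, z in degrees. A call has 1 to 8 rows; each row shifts and turns the commanded pose from where the row before left it; what a row does not reach is not made up. A row lasts 1/8 s, in which the tool goes at most 62.5 mm and 10.7 degrees, less where a joint would pass 70% of its speed; a pose out of reach is approached as far as the arm can. A call with a gripper value outside its range is refused whole. OPENING is the opening, from 0 (shut) to 1 (fully open), set as the call begins (- or left out, the last holds). The fingers move at their own pace and stop on an object; FORCE is the grip in N (left out, the last holds). Time passes only in rows, so rows that do not move let the fingers close. It gives the time, the measured TCP pose, the force, the opening and the grip force at its end, in the units of the state.
- r.read_state(): the state, without advancing time (a new reading comes with each control period).
- r.read_camera(name): name is "side" or "top" or "wrist"; returns the picture (384x512x3 uint8, blue, green, red); there is no depth.
- r.camera_model(name): a dict with "fov_y" (degrees; the focal length in pixels is half the picture's height over the tangent of half this angle, whatever the lens; pixels are square), "cx", "cy" (the principal point, pixels), "R" (3x3) and "t" (3): a world point X has camera coordinates R X + t. Camera axes: x right, y down, z forward; pixel columns grow to the right and rows downward; lengths in m; the calibration is good to about 2 mm. A picture is of the moment at which its call begins: read the wrist's pose just before it. camera_model takes no time and is no camera call; for the wrist camera it gives the pose at the moment of the call.
- r.hand_in(): hands the job in; it is judged then, once.
The state is a dict: "time": time; "joint_positions": joint angles; "qvel": joint speeds; "joint_efforts": joint torques, N m; "position": TCP position; "tcp_rot": TCP orientation; "ft_force": force on the tool from outside, world axes, zero at the start; "torque": the same for the moment, N m; "opening": finger opening in m; "grip_force": force on a finger pad.
Only numpy, scipy, OpenCV 4.12 (cv2) and the standard library are available. Lean on these libraries where they do the work, as an engineer would, in place of code of your own. Each camera call takes 0.05 s, during which the arm holds its last target. There are 200 camera calls.

## Working session

There is one attempt and no reset: what is moved stays moved. The work goes in short steps, Python scripts to look and compute and a shell command to move; the robot and the scene stay as the last step left them, time stands still between calls to the robot, and variables do not carry over. Pictures are saved under pics/ and viewed, at most 10 in all, crops included, and the job is handed in when it is done.

```bash
mkdir -p pics; ls
python3 - <<'E'
from cell import r
import cv2,numpy as np
print(r.read_state())
for n in ("side","top","wrist"):
    m=r.camera_model(n);print(n,m)
    cv2.imwrite(f"pics/{n}0.png",r.read_camera(n))
E
```

```text
pics
{'time': 0.0, 'joint_positions': array([ 7.23639779e+01,  7.24195436e+00, -2.32874811e+00,  8.05237539e+01,
       -1.24439113e-03,  9.00000492e+01]), 'qvel': array([-0.05648411,  0.06819314,  0.05631967,  0.01880572,  0.01750635,
       -0.09416812]), 'joint_efforts': array([-3.51110393e-03, -4.35918474e+01,  3.52919984e+01,  1.72653375e-02,
       -1.34786310e-04,  8.80456721e-07]), 'position': array([0.1589429 , 0.49994051, 0.24450347]), 'tcp_rot': array([-1.79905544e+02,  1.24447057e-03,  1.62363931e+02]), 'ft_force': array([-0.34670735,  0.9357738 , -0.1034997 ]), 'torque': array([0.01459141, 0.03933674, 0.02920264]), 'grip_force': 0.0, 'opening': 0.08552541790617615}
side {'fov_y': 51.09199478201088, 'cx': 257.95948784920506, 'cy': 187.84421282801054, 'R': array([[-0.9325676 , -0.36098856,  0.00222005],
       [-0.2730488 ,  0.70133705, -0.65846085],
       [ 0.23613983, -0.61466544, -0.7526117 ]]), 't': array([0.57346429, 0.23904185, 0.97333344])}
top {'fov_y': 45.26391638251882, 'cx': 252.22408065665545, 'cy': 191.21173280834023, 'R': array([[-0.02602278, -0.99964036, -0.00647813],
       [-0.99313709,  0.02659156, -0.11389294],
       [ 0.11402424,  0.00346986, -0.99347191]]), 't': array([0.03475819, 0.59863731, 1.18815526])}
wrist {'fov_y': 68.83649863990873, 'cx': 253.92460994961868, 'cy': 196.30438170488645, 'R': array([[ 3.02891733e-01,  9.53024666e-01,  7.63809344e-04],
       [ 9.11334745e-01, -2.89876048e-01,  2.92302685e-01],
       [ 2.78793079e-01, -8.78399809e-02, -9.56325550e-01]]), 't': array([-0.52550228, -0.03700981,  0.37874862])}
```

View pics/top0.png

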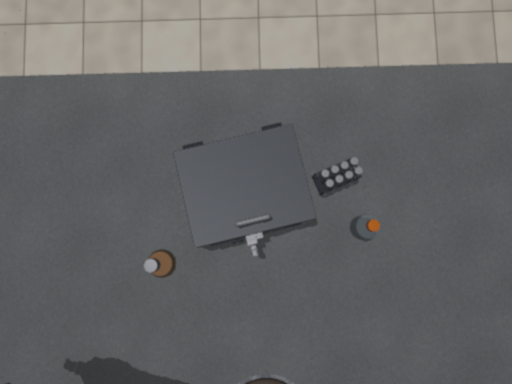

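View pics/side0.png

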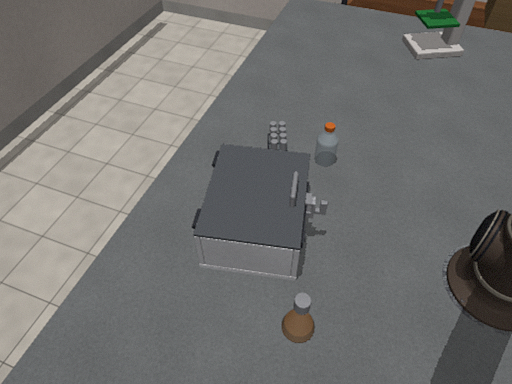

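The top view shows the lid with corners at about (175,152), (293,126), (315,218) and (196,246). The handle bar is at (254,221) and the latch thumb plate near (254,251). The flask is on the left at (160,264); the rack (338,175) and bottle (368,228) are on the right. The side view agrees.

Run:
```python
import cv2,numpy as np
a=cv2.imread("pics/top0.png")[110:270,160:330]
b=cv2.imread("pics/side0.png")[160:230,270:340]
f=lambda x,s:cv2.resize(np.clip(x.astype(float)*1.6,0,255).astype(np.uint8),None,fx=s,fy=s,interpolation=cv2.INTER_CUBIC)
A=f(a[75:155,55:155],4);B=f(b,5)[:320]
c=np.zeros((320,760,3),np.uint8);c[:,:400]=A;c[:,400:750]=B
cv2.imwrite("pics/crop0.png",c)
g=cv2.cvtColor(cv2.imread("pics/top0.png"),cv2.COLOR_BGR2GRAY)
for lo,box in ((95,(200,300,205,270)),):
    m=np.zeros_like(g);x0,x1,y0,y1=box;m[y0:y1,x0:x1]=g[y0:y1,x0:x1]>lo
    n,l,s,ce=cv2.connectedComponentsWithStats(m)
    for i in range(1,n):
        if s[i,4]>8:
            ys,xs=np.where(l==i);print(s[i],ce[i],cv2.minAreaRect(np.c_[xs,ys].astype(np.float32)))
```

```text
[ 200  205   70   40 1423] [220.71187632 223.30358398] ((234.5, 224.5), (69.0, 39.0), 0.0)
[246 232  18  25 243] [253.27983539 241.75720165] ((254.5, 244.0), (17.0, 24.0), 0.0)
```

View pics/crop0.png

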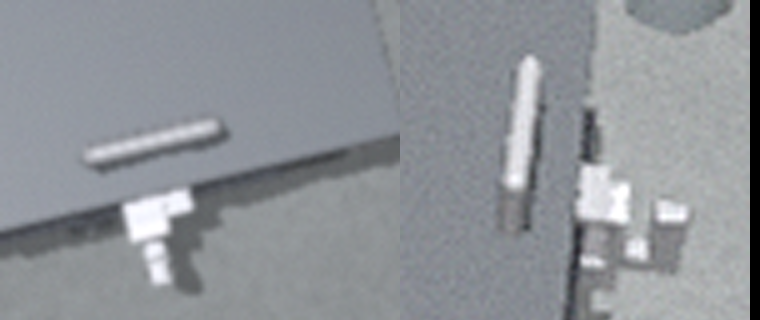

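In the crop, the handle bar runs from top-image (236.5,224) to (270.5,216.5). The thumb plate's top is near (255,253) in the top view and (324.4,202.4) in the side view. The latch is in the locked position.

```bash
cat > h.py <<'E'
import numpy as np,cv2
from cell import r
def ray(m,u,v):
    f=192/np.tan(np.radians(m["fov_y"])/2)
    d=m["R"].T@np.array([(u-m["cx"])/f,(v-m["cy"])/f,1]); return -m["R"].T@m["t"],d
def onz(m,u,v,z):
    c,d=ray(m,u,v); return c+d*(z-c[2])/d[2]
def tri(l):
    A=np.zeros((3,3));b=np.zeros(3)
    for m,u,v in l:
        c,d=ray(m,u,v);d=d/np.linalg.norm(d);P=np.eye(3)-np.outer(d,d);A+=P;b+=P@c
    return np.linalg.solve(A,b)
def proj(m,X):
    f=192/np.tan(np.radians(m["fov_y"])/2);p=m["R"]@X+m["t"];return f*p[0]/p[2]+m["cx"],f*p[1]/p[2]+m["cy"]
E
python3 - <<'E'
from h import *
np.set_printoptions(precision=4,suppress=True)
T=r.camera_model("top");S=r.camera_model("side")
a=onz(T,236.5,224,.183);b=onz(T,270.5,216.5,.183);d=a-b
print("bar",a,b,(a+b)/2,np.linalg.norm(d),np.degrees(np.arctan2(-d[0],d[1])))
for n,z,uv in (("lid",.1455,((175,152),(293,126),(315,218),(196,246))),):
    P=[onz(T,*p,z) for p in uv];print(n,np.array(P),np.mean(P,0))
    for i,j in((0,1),(3,2),(0,3),(1,2)):
        e=P[i]-P[j];print(np.linalg.norm(e),np.degrees(np.arctan2(-e[0],e[1])) if i+j in(1,5) else np.degrees(np.arctan2(e[1],e[0])))
print("plate",onz(T,255,253,.147),tri([(T,255,253),(S,324.4,202.4)]))
ea=tri([(T,236.5,224),(S,(512-400)/5+270,160+185/5)]);print(ea)
print("side bar",onz(S,292.4,197,.183),onz(S,(530-400)/5+270,160+62/5,.183))
print("flask",onz(T,151,266,.135),"bottle",onz(T,374,226,.14),"rack",onz(T,342,172,.128))
E
```

```text
bar [0.507  0.0567 0.183 ] [ 0.5223 -0.0223  0.183 ] [0.5146 0.0172 0.183 ] 0.0805219586659837 10.921239513518454
lid [[ 0.6878  0.2043  0.1455]
 [ 0.7447 -0.0855  0.1455]
 [ 0.5181 -0.13    0.1455]
 [ 0.4589  0.1558  0.1455]] [0.6024 0.0362 0.1455]
0.2952709566229966 11.10028878383722
0.291809686628487 11.69256167243657
0.2339765731983541 11.954528807904875
0.23093415327246136 11.103126422809458
plate [0.4388 0.0158 0.147 ] [0.439  0.0158 0.1451]
[0.5078 0.0569 0.181 ]
side bar [0.5081 0.0587 0.183 ] [ 0.5239 -0.0183  0.183 ]
flask [0.4142 0.2655 0.135 ] bottle [ 0.4954 -0.2712  0.14  ] rack [ 0.6302 -0.2032  0.128 ]
```

```bash
python3 -m creep '[[[2.8,-4.84,0,0,0,2.9],[2.8,-4.84,0,0,0,2.9],[2.8,-4.84,0,0,0,2.9],[2.8,-4.84,0,0,0,2.9],[2.8,-4.84,0,0,0,2.9],[2.8,-4.84,0,0,0,2.9],[2.8,-4.84,0,0,0,2.9],[2.8,-4.84,0,0,0,2.9]]]' 0.7
python3 -m creep '[[[2.8,-4.84,0,0,0,2.9],[2.8,-4.84,0,0,0,2.8],[0,0,0,0,0,0],[0,0,0,0,0,0]]]'
python3 - <<'E'
from h import *
m=r.camera_model("wrist");im=r.read_camera("wrist")
cv2.imwrite("pics/w1.png",im);np.save("w1.npy",m)
s=r.read_state();print(s["position"],s["tcp_rot"],s["joint_positions"])
print("expect plate",proj(m,np.array([.4388,.0158,.147])),"barmid",proj(m,np.array([.5145,.018,.183])))
E
```

```text
time: 1.15
position: [0.3835, 0.1114, 0.2453]
tcp_rot: [180.0, 0.0, -174.3]
ft_force: [0.9, 1.1, 0.1]
opening: 0.0594
grip_force: 0.0
time: 1.65
position: [0.4387, 0.0162, 0.245]
tcp_rot: [180.0, -0.1, -168.8]
ft_force: [-0.9, 0.6, -0.1]
opening: 0.0599
grip_force: 0.0
[0.43857416 0.01677022 0.24512728] [ 1.79978400e+02 -3.68899283e-02 -1.68720149e+02] [ 2.17987444e+00 -2.07094607e+00 -1.20497470e+01  8.00610409e+01
  1.54937878e-02 -9.09997545e+00]
expect plate (np.float64(251.9996279690962), np.float64(202.5734430526446)) barmid (np.float64(236.44562589650087), np.float64(304.4312876524584))
```

View pics/w1.png

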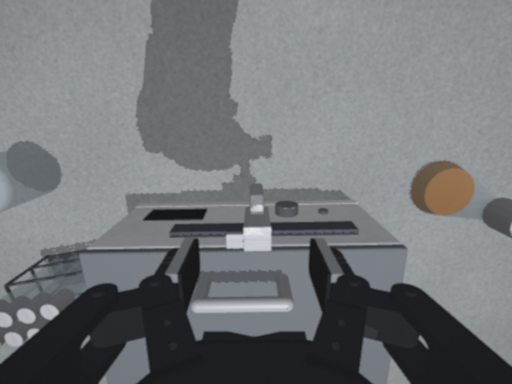

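The wrist view shows the latch column centred at about u=257 (plate v≈185–210). The bar runs from (194,305) to (292,305), and the lid edge is level, so the yaw is right. I'll zoom in on the plate.

Run:
```python
import cv2
im=cv2.imread("pics/w1.png")[165:325,185:305]
cv2.imwrite("pics/w1c.png",cv2.resize(im,None,fx=3.6,fy=3.6,interpolation=cv2.INTER_CUBIC))
```

```text
(no output)
```

View pics/w1c.png

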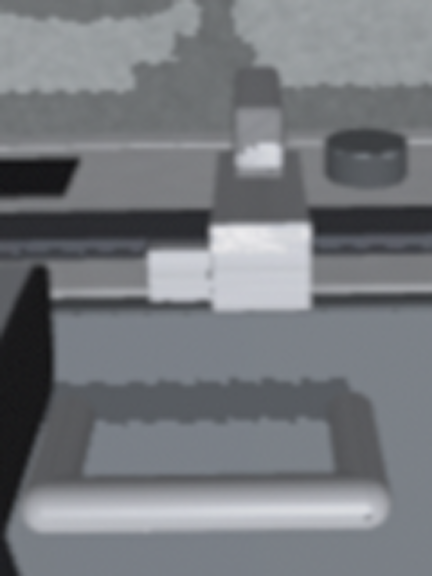

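The plate's top face spans crop (235–283, 108–172), so its centre is at image (257,204). The bar spans crop u 22–390.

Run:
```python
from h import *
np.set_printoptions(precision=4,suppress=True)
m=np.load("w1.npy",allow_pickle=True).item()
p=onz(m,185+260/3.6,165+140/3.6,.147)
c=[onz(m,185+u/3.6,165+497/3.6,.1845) for u in(24,390)]
T=r.camera_model("top")
b=np.mean(c,0)
print(p,c,b,np.linalg.norm(c[0]-c[1]),np.degrees(np.arctan2(-(c[0]-c[1])[0],(c[0]-c[1])[1])))
a=np.radians(11.3);x=np.array([np.cos(a),np.sin(a),0]);y=np.array([-x[1],x[0],0])
print("plate->bar local",(b-p)@x,(b-p)@y, "slide y",y)
```

```text
[0.4391 0.0204 0.147 ] [array([ 0.5189, -0.0175,  0.1845]), array([0.5033, 0.0623, 0.1845])] [0.5111 0.0224 0.1845] 0.08129506441865574 -168.89313479934262
plate->bar local 0.07100722294388814 -0.012134467784344218 slide y [-0.1959  0.9806  0.    ]
```

```bash
python3 -m creep '[[[0.05,0.1,-3,0,0,0],[0,0,-3,0,0,0],[0,0,-3,0,0,0],[0,0,-2.3,0,0,0],[0,0,0,0,0,0]]]' 0.6
python3 -m creep '[[[0,0,0,0,0,0],[0,0,0,0,0,0],[0,0,0,0,0,0],[0,0,0,0,0,0],[0,0,0,0,0,0],[0,0,0,0,0,0]]]' 0 30
```

```text
time: 2.33
position: [0.4378, 0.0185, 0.131]
tcp_rot: [180.0, -0.2, -168.6]
ft_force: [-0.8, 0.5, -0.4]
opening: 0.0511
grip_force: 0.0
time: 3.08
position: [0.4403, 0.0176, 0.1335]
tcp_rot: [180.0, 0.1, -168.7]
ft_force: [-0.9, 2.4, 6.2]
opening: 0.0113
grip_force: 35.0
```

```bash
python3 -m creep '[[[-0.15,0.74,0,0,0,0],[-0.15,0.74,0,0,0,0],[-0.15,0.74,0,0,0,0],[-0.15,0.74,0,0,0,0],[-0.15,0.74,0,0,0,0],[-0.15,0.74,0,0,0,0],[0,0,0,0,0,0],[0,0,0,0,0,0]]]'
```

```text
time: 4.08
position: [0.433, 0.051, 0.1335]
tcp_rot: [-178.4, 0.1, -169.1]
ft_force: [7.0, -49.6, 4.8]
opening: 0.0114
grip_force: 43.1
```

```bash
python3 -m creep '[[[0.15,-0.75,0,0,0,0],[0,0,0,0,0,0],[0,0,0,0,0,0]]]'
python3 - <<'E'
from h import *
im=r.read_camera("wrist");t=r.read_camera("top");s=r.read_camera("side")
c=np.zeros((600,800,3),np.uint8)
c[:300,:400]=cv2.resize(im[150:330,140:380],(400,300))
c[:300,400:]=cv2.resize(t[190:280,200:320],(400,300))
c[300:,:400]=cv2.resize(s[150:240,250:370],(400,300))
cv2.imwrite("pics/l1.png",c)
E
```

```text
time: 4.45
position: [0.4332, 0.0501, 0.1335]
tcp_rot: [-179.4, 0.1, -168.9]
ft_force: [1.5, -18.2, 5.8]
opening: 0.0112
grip_force: 35.2
```

View pics/l1.png

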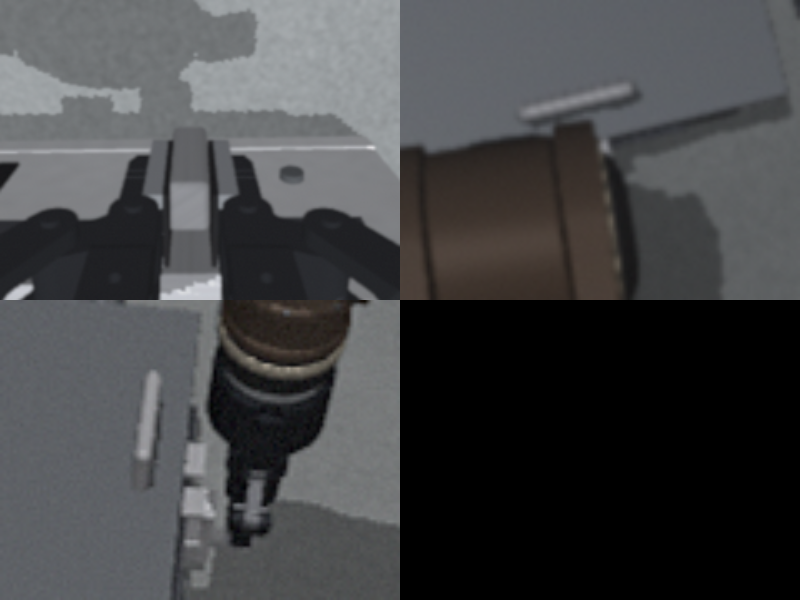

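The wrist panel shows the plate gripped cleanly between the fingers, with nothing else touching. The latch started at about +12 mm and has travelled 33 mm to a hard stop, about 45 mm in all, so it looks fully open. I'll release it, lift and check.

```bash
python3 -m creep '[[[0,0,0,0,0,0],[0,0,0,0,0,0],[0,0,0,0,0,0],[0,0,4,0,0,0],[0,0,4,0,0,0],[0,0,3.4,0,0,0],[0,0,0,0,0,0],[0,0,0,0,0,0]]]' 0.6
python3 - <<'E'
from h import *
m=r.camera_model("wrist");im=r.read_camera("wrist");np.save("w2.npy",m)
s=r.read_state();print(s["position"],s["tcp_rot"])
cv2.imwrite("pics/w2.png",cv2.resize(im[150:330,120:380],None,fx=3,fy=3,interpolation=cv2.INTER_CUBIC))
E
```

```text
time: 5.6
position: [0.4318, 0.0544, 0.2455]
tcp_rot: [180.0, -0.0, -168.7]
ft_force: [-1.0, -0.3, -0.6]
opening: 0.0512
grip_force: 0.0
[0.43152814 0.0542605  0.24511211] [ 1.79991004e+02 -1.03568616e-01 -1.68720425e+02]
```

View pics/w2.png

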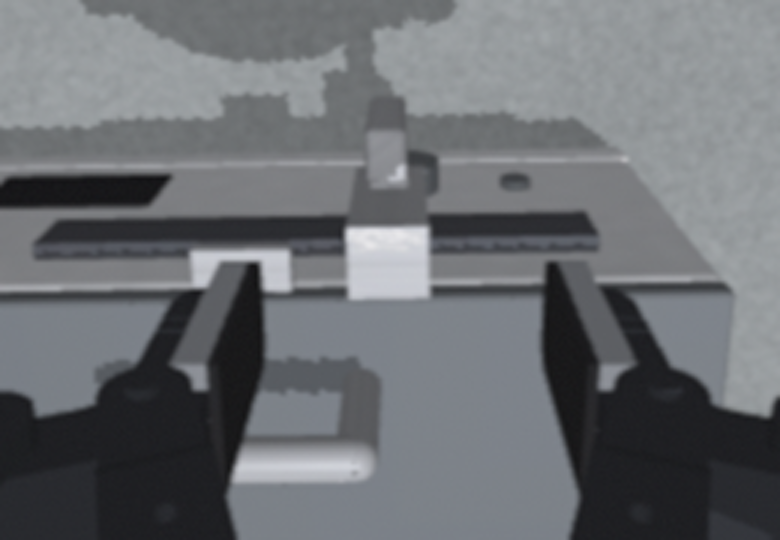

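The latch block (centre crop u≈388) is now well clear of the lid tab (centre u≈241). At 24 mm per 83 px that is about 43–45 mm, so the latch is fully open. The bar's +y end is at image (246,303).

Run:
```python
from h import *
np.set_printoptions(precision=4,suppress=True)
m=np.load("w2.npy",allow_pickle=True).item()
a=np.radians(11.3);x=np.array([np.cos(a),np.sin(a),0]);y=np.array([-x[1],x[0],0])
e=onz(m,120+376/3,150+460/3,.1845);p=onz(m,248.7,201.5,.147)
print("bar",e-.042*y,"plate",p,"p-bar",(p-e+.042*y)@x,(p-e+.042*y)@y)
b=np.array([.513,.020]); pos=r.read_state()["position"];print(b-pos[:2])
# lid arc: shifts of handle from shut, cm, and world axis
for t in (0,10,20,30,40,42):
    th=np.radians(t);lx=-.21*np.cos(th)+.045*np.sin(th)+.21;lz=.21*np.sin(th)+.045*np.cos(th)-.045
    print(t,100*lx*x[:2],100*lz)
print(y)
```

```text
bar [0.5127 0.0218 0.1845] plate [0.4317 0.051  0.147 ] p-bar -0.07369816952940297 0.04452000043061109
[ 0.0815 -0.0343]
0 [0. 0.] 0.0
10 [1.0791 0.2156] 3.5782466195604727
20 [2.7512 0.5497] 6.911039803375631
30 [4.9653 0.9922] 9.897114317029972
40 [7.6543 1.5295] 12.445739797452724
42 [8.2421 1.6469] 12.895894448184297
[-0.1959  0.9806  0.    ]
```

The latch plate is 44.5 mm from the bar's centre line, so the latch is fully open. Next is the handle.

```bash
python3 -m creep '[[[1,-0.4,0,0,0,-10],[1,-0.4,0,0,0,-10],[1,-0.4,0,0,0,-10],[1,-0.4,0,0,0,-10],[1,-0.4,0,0,0,-10],[1,-0.4,0,0,0,-10],[1,-0.4,0,0,0,-10],[1.1,-0.6,0,0,0,-10]]]'
python3 -m creep '[[[0,0,0,0,0,-10],[0,0,0,0,0,0],[0,0,-2.5,0,0,0],[0,0,-2.5,0,0,0],[0,0,-1.7,0,0,0],[0,0,0,0,0,0],[0,0,0,0,0,0]]]'
python3 -m creep '[[[0,0,0,0,0,0],[0,0,0,0,0,0],[0,0,0,0,0,0],[0,0,0,0,0,0],[0,0,0,0,0,0],[0,0,0,0,0,0]]]' 0 60
```

```text
time: 6.65
position: [0.5127, 0.0201, 0.2447]
tcp_rot: [-179.9, -0.1, 110.9]
ft_force: [0.3, -0.3, -0.4]
opening: 0.0514
grip_force: 0.0
time: 7.52
position: [0.5134, 0.0202, 0.18]
tcp_rot: [180.0, 0.0, 101.3]
ft_force: [-0.9, -0.3, 0.9]
opening: 0.0514
grip_force: 0.0
time: 8.28
position: [0.5155, 0.0206, 0.1804]
tcp_rot: [179.7, 0.0, 101.3]
ft_force: [6.3, 0.9, -0.8]
opening: 0.0095
grip_force: 58.4
```

The opening is only 9.5 mm on a 12 mm bar, so I've gripped slightly high. I'll re-grip about 5 mm lower and better centred.

```bash
python3 -m creep '[[[0,0,0,0,0,0],[0,0,0,0,0,0],[0.25,0.05,-0.5,0,0,0],[0,0,0,0,0,0],[0,0,0,0,0,0]]]' 0.5
python3 -m creep '[[[0,0,0,0,0,0],[0,0,0,0,0,0],[0,0,0,0,0,0],[0,0,0,0,0,0],[0,0,0,0,0,0],[0,0,0,0,0,0]]]' 0 60
```

```text
time: 8.9
position: [0.5154, 0.0207, 0.1741]
tcp_rot: [-180.0, -0.0, 101.3]
ft_force: [-1.1, 0.4, -0.7]
opening: 0.0428
grip_force: 0.0
time: 9.65
position: [0.5156, 0.0207, 0.1745]
tcp_rot: [180.0, 0.0, 101.3]
ft_force: [-1.5, -0.4, 3.1]
opening: 0.0102
grip_force: 58.4
```

Run:
```python
import numpy as np
x=np.array([.9806,.1959])
def P(t):
    th=np.radians(t);k=np.radians(.6*t)
    lx=-.21*np.cos(th)+.045*np.sin(th)-.006*np.sin(k);lz=.21*np.sin(th)+.045*np.cos(th)-.006*np.cos(k)
    return 100*np.r_[lx*x,lz]
for t in np.arange(0,40,2.5):print(t,(P(t+2.5)-P(t)).round(2))
```

```text
0.0 [0.2  0.04 0.91]
2.5 [0.24 0.05 0.9 ]
5.0 [0.27 0.05 0.89]
7.5 [0.31 0.06 0.88]
10.0 [0.35 0.07 0.86]
12.5 [0.39 0.08 0.85]
15.0 [0.42 0.08 0.83]
17.5 [0.46 0.09 0.81]
20.0 [0.49 0.1  0.79]
22.5 [0.52 0.1  0.76]
25.0 [0.56 0.11 0.74]
27.5 [0.59 0.12 0.71]
30.0 [0.62 0.12 0.69]
32.5 [0.64 0.13 0.66]
35.0 [0.67 0.13 0.63]
37.5 [0.7  0.14 0.6 ]
```

```bash
python3 -m creep '[[[0.2,0.04,0.91,-0.29,1.47,0],[0.24,0.05,0.9,-0.29,1.47,0],[0,0,0,0,0,0],[0,0,0,0,0,0]]]'
```

```text
time: 10.15
position: [0.5194, 0.0215, 0.1914]
tcp_rot: [-176.9, -0.0, 101.3]
ft_force: [0.3, -0.7, -3.7]
opening: 0.01
grip_force: 59.6
```

```bash
python3 -m creep '[[[0.27,0.05,0.89,-0.29,1.47,0],[0.31,0.06,0.88,-0.29,1.47,0],[0.35,0.07,0.86,-0.29,1.47,0],[0.39,0.08,0.85,-0.29,1.47,0],[0.42,0.08,0.83,-0.29,1.47,0],[0.46,0.09,0.81,-0.29,1.47,0],[0,0,0,0,0,0]]]'
python3 -m creep '[[[0.49,0.1,0.79,-0.29,1.47,0],[0.52,0.1,0.76,-0.29,1.47,0],[0.56,0.11,0.74,-0.29,1.47,0],[0.59,0.12,0.71,-0.29,1.47,0],[0.62,0.12,0.69,-0.29,1.47,0],[0.64,0.13,0.66,-0.29,1.47,0],[0.67,0.13,0.63,-0.29,1.47,0],[0.7,0.14,0.6,-0.29,1.47,0]]]'
python3 -m creep '[[[0,0,0,0,0,0],[0,0,0,0,0,0],[0,0,0,0,0,0],[0,0,0,0,0,0]]]'
python3 - <<'E'
from h import *
s=r.read_state();R=cv2.Rodrigues(np.zeros(3))[0]
from scipy.spatial.transform import Rotation as Q
z=Q.from_euler("xyz",s["tcp_rot"],degrees=True).as_matrix()[:,2]
b=s["position"]-.006*z;b0=np.array([.5156,.0207,.1805])
x=np.array([.9806,.1959,0]);h=b0+.21*x;h[2]=.1355
v=b-h;print(b,np.degrees(np.arctan2(v[2],-v@x)-np.arctan2(.045,.21)),np.hypot(v@x,v[2]),np.hypot(.21,.045))
t=r.read_camera("top");sd=r.read_camera("side")
c=np.zeros((384,800,3),np.uint8);c[:,:400]=t[:,56:456];c[:,400:]=sd[:,80:480];cv2.imwrite("pics/end.png",np.clip(c*1.4,0,255).astype(np.uint8))
E
```

```text
time: 11.02
position: [0.5412, 0.0263, 0.2433]
tcp_rot: [-167.9, -0.1, 101.3]
ft_force: [-6.0, 0.7, -0.9]
opening: 0.01
grip_force: 59.8
time: 12.02
position: [0.5804, 0.0346, 0.2916]
tcp_rot: [-157.4, 0.1, 101.3]
ft_force: [-48.2, -3.8, 50.5]
opening: 0.0101
grip_force: 65.2
time: 12.52
position: [0.5796, 0.0344, 0.2912]
tcp_rot: [-157.3, 0.1, 101.3]
ft_force: [-25.9, -0.7, 26.7]
opening: 0.0101
grip_force: 62.3
[0.58186152 0.03489869 0.29675764] 36.49227901676038 0.21502125034846575 0.21476731594914528
```

View pics/end.png

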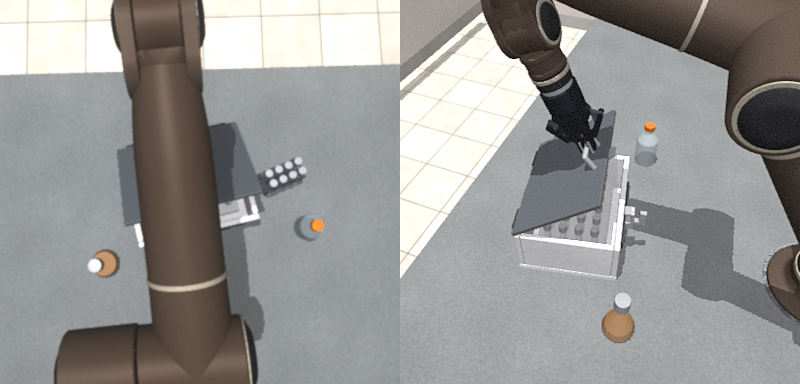

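The lid is up at about 36.5° with the fingers on the bar, and the flask, bottle and rack haven't moved. A 37 N side load has built up and the arm lags its command, so I'll check the joint limits.

Run:
```python
from h import *
s=r.read_state();print({k:np.round(s[k],2) for k in("joint_positions","joint_efforts","ft_force","torque","position","tcp_rot","qvel")})
```

```text
{'joint_positions': array([  4.67,  34.27,  37.51, 115.82,  -2.62,  83.92]), 'joint_efforts': array([ -0.62, -48.36,  30.78,   0.39,  -0.36,   0.1 ]), 'ft_force': array([-26.46,  -1.72,  25.24]), 'torque': array([-0.42,  6.33, -0.27]), 'position': array([0.58, 0.03, 0.29]), 'tcp_rot': array([-1.5727e+02,  7.0000e-02,  1.0128e+02]), 'qvel': array([-0.07, -0.  ,  0.14, -0.02,  0.07,  0.11])}
```

Joint 4 is at its limit (115.82°) because of the tool tilt. I'll reduce the tilt by 8°, letting the round bar pivot in the pads.

```bash
python3 -m creep '[[[0.02,0,0,0.39,-1.96,0],[0.02,0,0,0.39,-1.96,0],[0.02,0,0,0.39,-1.96,0],[0.02,0,0,0.39,-1.96,0],[0,0,0,0,0,0],[0,0,0,0,0,0]]]'
python3 - <<'E'
from h import *
s=r.read_state();print({k:np.round(s[k],2) for k in("joint_positions","ft_force","torque")})
E
```

```text
time: 13.38
position: [0.5782, 0.0343, 0.2899]
tcp_rot: [-164.8, 0.0, 101.3]
ft_force: [-17.6, 0.1, 12.8]
opening: 0.0097
grip_force: 61.5
{'joint_positions': array([  4.29,  27.01,  28.01, 106.12,  -1.85,  83.25]), 'ft_force': array([-17.63,   0.06,  12.82]), 'torque': array([-0.14,  3.83, -0.01])}
```

```bash
cat > ang.py <<'E'
from h import *
from scipy.spatial.transform import Rotation as Q
s=r.read_state()
z=Q.from_euler("xyz",s["tcp_rot"],degrees=True).as_matrix()[:,2]
b=s["position"]-.006*z;x=np.array([.9806,.1959,0]);h=np.array([.5156,.0207,0])+.21*x;h[2]=.1355
v=b-h;print(b,np.degrees(np.arctan2(v[2],-v@x)-np.arctan2(.045,.21)),np.hypot(v@x,v[2]),s["joint_positions"].round(1))
E
python3 -m creep '[[[0.05,0.01,0.35,0,0,0],[0.2,0.04,0.3,0,0,0],[0.2,0.04,0.2,0,0,0],[0,0,0,0,0,0],[0,0,0,0,0,0]]]'; python3 ang.py
```

```text
time: 14.0
position: [0.5852, 0.0357, 0.2965]
tcp_rot: [-164.9, -0.0, 101.3]
ft_force: [-8.1, 1.0, 3.7]
opening: 0.01
grip_force: 60.1
[0.58675171 0.03601349 0.30231579] 38.46530330833849 0.21600122763501525 [  4.4  28.   30.5 107.4  -1.8  83.3]
```

```bash
python3 -m creep '[[[0.13,0.03,0.2,0,0,0],[0.13,0.03,0.18,0,0,0],[0,0,0,0,0,0],[0,0,0,0,0,0],[0,0,0,0,0,0],[0,0,0,0,0,0]]]'; python3 ang.py
python3 - <<'E'
from h import *
im=r.read_camera("side");t=r.read_camera("top")
cv2.imwrite("pics/end2.png",cv2.resize(im[90:290,170:330],None,fx=3,fy=3,interpolation=cv2.INTER_CUBIC))
E
```

```text
time: 14.75
position: [0.5887, 0.0364, 0.2995]
tcp_rot: [-165.0, -0.0, 101.3]
ft_force: [-5.2, 2.6, 0.4]
opening: 0.0101
grip_force: 59.8
[0.59022988 0.03672989 0.30532963] 39.70001098928474 0.21612310503226048 [  4.4  28.6  31.7 108.1  -1.8  83.3]
```

View pics/end2.png

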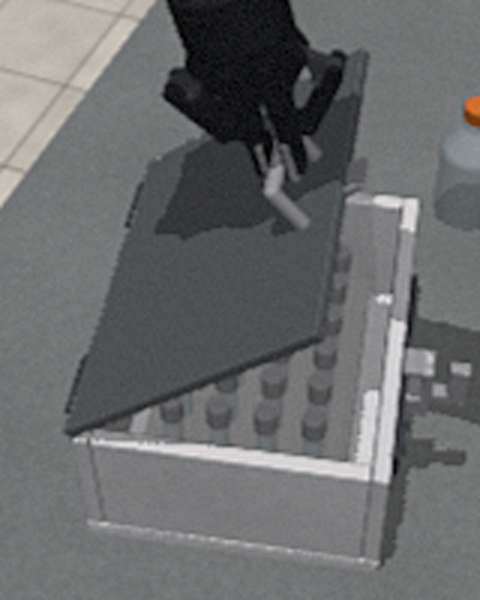

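The lid is held open by the bar and the tubes are exposed. The lid's near front corner is at crop (322,338), which is side image (277,203). I'll cross-check the angle from that corner.

```bash
python3 - <<'E'
from h import *
S=r.camera_model("side");x=np.array([.9806,.1959,0]);y=np.array([-.1959,.9806,0])
h=np.array([.5141,.0207,.1355])+.21*x
for u,v in((170+322/3,90+336/3),):
    c,d=ray(S,u,v);p=c+d*((h-c)@y+.15)/(d@y);w=p-h;print("corner",-w@x,w[2],np.hypot(w@x,w[2]),np.degrees(np.arctan2(w[2],-w@x)))
s=r.read_state();print(s["ft_force"],s["qvel"],s["time"])
E
python3 -m creep '[[[0,0,0,0,0,0],[0,0,0,0,0,0],[0,0,0,0,0,0],[0,0,0,0,0,0],[0,0,0,0,0,0],[0,0,0,0,0,0],[0,0,0,0,0,0],[0,0,0,0,0,0]]]'; python3 ang.py
```

```text
corner 0.1850243434297402 0.15934259110007137 0.24418040257172766 40.73496461568735
[-4.84106876  2.74673328  0.82413274] [-0.06908373 -0.02379795  0.03094167  0.00900758 -0.00793058 -0.08922802] 14.85
time: 15.85
position: [0.5887, 0.0365, 0.2995]
tcp_rot: [-165.0, -0.0, 101.3]
ft_force: [-4.3, 3.5, 1.3]
opening: 0.0098
grip_force: 59.8
[0.59024282 0.03676487 0.30532541] 39.70339154203951 0.21610770417244582 [  4.4  28.6  31.7 108.1  -1.8  83.3]
```

```bash
python3 -c "
from cell import r
print(r.hand_in())"
```

```text
the job is handed in; nothing more can be done
None
```

The latch is slid fully open (about 44.5 mm of its 45 mm), and the gripper is holding the lid steady by its handle at about 40° (my estimates ran from 39.7° to 40.7°); I never moved the flask, bottle or rack, and the job was handed in at about 16 s.

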